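# Stack the lunch pots and lid them

## Task

Stack the lunch pots in the middle of the round cork mat, from the bottom up: first the blue pot, then the red pot, then the yellow pot, each seated fully in the mouth of the one below, and last close the yellow pot with the tin lid. Set each one down upright without dropping it and let go of it before fetching the next. Leave the mug, the toothpick dispenser and the wooden spoon where they are.

Things in the scene. Friction and masses are not known exactly. Their poses are not given: they have to be found in the camera images.
- blue_pot_mid (a point): Centre (on the axis, 31 mm above the underside) of the loose blue plastic pot, the tallest: open, round, outer diameter 66, height 62, wall 2.5 (mouth 61 wide). Its lowest 7 mm are a foot, 55 wide at the shoulder tapering to 47 at the underside; seated in a pot below, the foot is 7 mm in its mouth and the shoulder on its rim, 3 mm side play. z up. Starts upright on the counter; 60 to 155 g
- red_pot_mid (a point): Centre (on the axis, 21 mm above the underside) of the loose red plastic pot, the lowest: open, round, outer diameter 66, height 42, wall 2.5 (mouth 61 wide). Its lowest 7 mm are a foot, 55 wide at the shoulder tapering to 47 at the underside; seated in a pot below, the foot is 7 mm in its mouth and the shoulder on its rim, 3 mm side play. z up. Starts upright on the counter; 60 to 155 g
- yellow_pot_mid (a point): Centre (on the axis, 25 mm above the underside) of the loose yellow plastic pot, the middle one in height: open, round, outer diameter 66, height 50, wall 2.5 (mouth 61 wide). Its lowest 7 mm are a foot, 55 wide at the shoulder tapering to 47 at the underside; seated in a pot below, the foot is 7 mm in its mouth and the shoulder on its rim, 3 mm side play. z up. Starts upright on the counter; 60 to 155 g
- lid_knob (a point): Centre of the black knob of the loose tin lid, on the axis, 25 mm above the lid's underside. Steel disc 66 in diameter, 4 thick; below it a plug 7 deep, tapering from 55 to 47 wide like the pots' feet; on top an upright cylindrical knob 20 in diameter, 28 tall; 39 mm high in all. z up. Starts on its plug on the counter, knob up; 55 to 115 g
- cork_mat: Round brown cork mat, 110 mm in diameter, 5 mm thick, fixed to the counter. Origin: centre of its underside, at counter height; z is up. The stack is to stand here
- slate_coaster: Round dark grey slate coaster, 110 mm in diameter, 5 mm thick, fixed to the counter; not used. Origin: centre of its underside
- mug: Green mug, 80 mm in diameter, 90 mm high, with a handle on its +y side; loose. Origin: centre of its underside. To be left alone
- dispenser: Push dispenser of toothpicks: clear drum with black foot, orange cap and white button, 58 mm in diameter, 98 mm high; loose. Origin: centre of its underside. To be left alone
- spoon: Wooden spoon, about 240 mm long, lying on the counter beyond the work along its own x axis; loose. Origin: on its underside near mid-length. To be left alone

How it is judged:
By the outcome, as a careful person would: the job done as asked, in the order asked, and still so for the second after the job is handed in, with the robot touching nothing.
It also fails if it takes over 128 s, if anything falls off the work surface, if the arm or the gripper's body presses on something with over 40 N, if the wrist force passes 120 N, or if a joint passes its speed limit or range.

## Robot

A 6-joint arm with a two-finger parallel gripper is mounted at the origin on the work surface. World frame = base frame: x ahead of the robot, y to its left, z up, the work surface at z = 0. Lengths are in m, angles in rad, forces in N, time in s.
With the tool pointing down it reaches from about 0.375 to 0.975 m from the base axis. Payload 3.8 kg.
Tool frame: the origin (TCP) lies at the very end of the fingers, on their centre line; the grasp point (between the pads) lies 19 mm behind it; z points along the fingers, y is the line along which they close (so a half turn about z gives the same grasp; the last joint's range is limited). The gripper opens to 85 mm and grips with 20 to 120 N. Pads are 22 mm wide; open, the fingers measure 114 mm over their backs; the gripper's body (76 mm by 85 mm) begins 54 mm behind the grasp point. The pads swing forward as they close: fully open they stand 13 mm farther back than shut.
Start: joints at [1.208, 0.264, 1.604, -0, 1.274, -0.037], TCP at [0.216, 0.639, 0.199] pointing down, gripper open.
Joint ranges: [-2.63, 2.63], [-0.94, 2.18], [0.31, 2.57], [-1.31, 4.45], [0, 2.66], [-2.55, 2.55]. Speed limits (rad/s): [2.57, 2.57, 3.14, 3.14, 3.14, 3.14].

## Interface

Orientations are given as a rotation vector (axis times angle).
In Python, from workcell import * gives the robot as it stands.
- The arm moves only by the shell command python3 -m crank 'ROWS' [OPENING] [FORCE]. ROWS is JSON, a list that holds one entry, the list of rows, each a list of 6 numbers: the shift along the tool's x, y, z in cm, then the turn, a rotation vector about the tool's x, y, z in rad. In form: [[[dx, dy, dz, ax, ay, az], ...]]. A call has 1 to 8 rows; each row shifts and turns the commanded pose from where the row before left it, along the tool's axes as they then stand; what a row does not reach is not made up. A row lasts 1/12 s, in which the tool goes at most 41.7 mm and 7.16 degrees, less where a joint would pass 70% of its speed; a pose out of reach is approached as far as the arm can. A call with a gripper value outside its range is refused whole. OPENING is the finger opening in cm, from 0 to 8.54, set as the call begins (- or left out, the last holds). The fingers move at their own pace and stop on an object; FORCE is the grip in N (left out, the last holds). Time passes only in rows, so rows that do not move let the fingers close. It gives the time, the measured TCP pose, the force, the opening and the grip force at its end, in the units of the state.
- read_state(): the state, without advancing time (a new reading comes with each control period).
- read_camera(name): name is "scene" or "top"; returns the picture (480x640x3 uint8, blue, green, red); there is no depth.
- camera_model(name): a dict with "camera_matrix" (3x3 intrinsics, pixels), "R" (3x3) and "t" (3): a world point X has camera coordinates R X + t. Camera axes: x right, y down, z forward; pixel columns grow to the right and rows downward; lengths in m; the calibration is good to about 2 mm. A picture is of the moment at which its call begins. camera_model takes no time and is no camera call.
- finish_job(): hands the job in; it is judged then, once.
The state is a dict: "time": time; "q": joint angles; "joint_vel": joint speeds; "joint_torque": joint torques, N m; "tool_pos": TCP position; "tcp_rot": TCP orientation; "wrist_force": force on the tool from outside, world axes, zero at the start; "torque": the same for the moment, N m; "width": opening from 0.0 (shut) to 1.0 (fully open); "grip_force": force on a finger pad.
Only numpy, scipy, OpenCV 4.12 (cv2) and the standard library are available. Lean on these libraries where they do the work, as an engineer would, in place of code of your own. Each camera call takes 0.05 s, during which the arm holds its last target. There are 200 camera calls.

## Working session

There is one attempt and no reset: what is moved stays moved. The work goes in short steps, Python scripts to look and compute and a shell command to move; the robot and the scene stay as the last step left them, time stands still between calls to the robot, and variables do not carry over. Pictures are saved under pics/ and viewed, at most 14 in all, crops included, and the job is handed in when it is done.

```bash
mkdir -p pics; ls; python3 - <<'E'
from workcell import *
import cv2
for n in("scene","top"):
    cv2.imwrite(f"pics/{n}0.png",read_camera(n)); m=camera_model(n); print(n,m)
print(read_state())
E
```

```text
pics
scene {'camera_matrix': array([[581.70122941,   0.        , 321.44547105],
       [  0.        , 581.70122941, 234.07843046],
       [  0.        ,   0.        ,   1.        ]]), 'R': array([[-0.48115678,  0.87656116, -0.01134388],
       [ 0.73887154,  0.39854531, -0.54335116],
       [-0.47175947, -0.26981877, -0.83942888]]), 't': array([ 0.277809  , -0.39815404,  1.88930965])}
top {'camera_matrix': array([[576.12566205,   0.        , 322.88929911],
       [  0.        , 576.12566205, 241.58816761],
       [  0.        ,   0.        ,   1.        ]]), 'R': array([[ 0.01438932, -0.99989521, -0.00158515],
       [-0.98598504, -0.01392558, -0.16625154],
       [ 0.16621205,  0.00395518, -0.9860821 ]]), 't': array([0.00268505, 0.58473825, 1.23414364])}
{'time': 0.1, 'q': array([ 1.20808674e+00,  2.64689429e-01,  1.60523900e+00,  1.52727694e-05,
        1.27369243e+00, -3.69070358e-02]), 'joint_vel': array([-0.00136553, -0.00072388, -0.00590599, -0.00036748, -0.00025382,
       -0.00017732]), 'joint_torque': array([ 2.56615131e-04, -5.16707540e+01, -3.68594384e+01, -6.04589513e-05,
        6.25133471e-03, -7.46045913e-06]), 'tool_pos': array([0.21579095, 0.63881415, 0.19747792]), 'tcp_rot': array([-0.50944809, -3.09958678,  0.00311755]), 'wrist_force': array([-0.63432407,  0.34075721, -0.30513682]), 'torque': array([0.00784584, 0.04165025, 0.02490778]), 'grip_force': 0.0, 'width': 0.998684790402202}
```

View pics/top0.png

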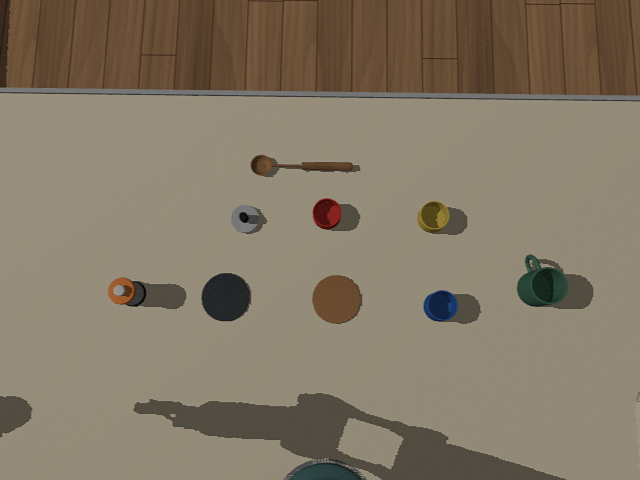

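View pics/scene0.png

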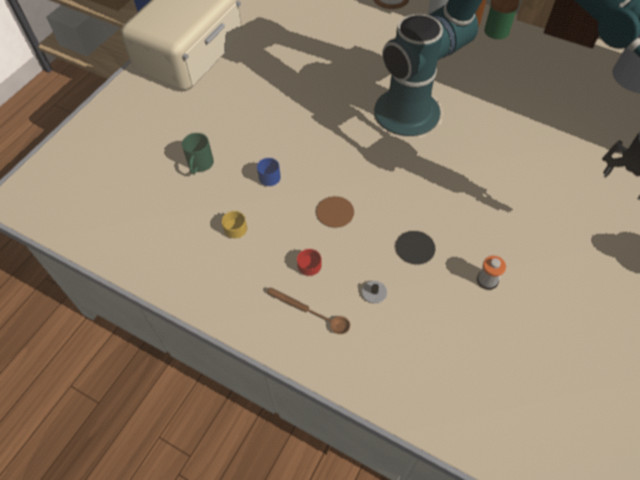

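The top view shows blue (441,306), yellow (434,217), red (327,214), the lid (245,218), the cork mat (336,299), slate (226,297), mug (542,287), dispenser (125,292) and spoon (300,166). The scene view agrees, and the arm blocks nothing.

```bash
cat >h.py <<'E'
from workcell import *
import numpy as np, cv2
from scipy.spatial.transform import Rotation as R
BOX={"red":[((0,120,60),(6,255,255)),((174,120,60),(180,255,255))],"yellow":[((20,120,70),(32,255,255))],"blue":[((108,120,50),(128,255,255))],"cork":[((7,90,80),(15,255,255))]}
H={"red":.042,"yellow":.05,"blue":.062,"cork":.01}
def blobs(img,c):
    hsv=cv2.cvtColor(img,cv2.COLOR_BGR2HSV); m=sum(cv2.inRange(hsv,a,b) for a,b in BOX[c])
    cs=[x for x in cv2.findContours(m,cv2.RETR_EXTERNAL,cv2.CHAIN_APPROX_NONE)[0] if cv2.contourArea(x)>150]
    return cs
def centre(c):
    M=cv2.moments(cv2.convexHull(c)); return M["m10"]/M["m00"],M["m01"]/M["m00"]
def ray(n,uv):
    m=camera_model(n); o=-m["R"].T@m["t"]; d=m["R"].T@np.linalg.inv(m["camera_matrix"])@[*uv,1]; return o,d/np.linalg.norm(d)
def onz(n,uv,z):
    o,d=ray(n,uv); return o+d*(z-o[2])/d[2]
def tri(a,b):
    (o,d),(p,e)=ray("top",a),ray("scene",b)
    s=np.linalg.lstsq(np.c_[d,-e],p-o,rcond=None)[0]; x,y=o+d*s[0],p+e*s[1]
    return (x+y)/2,np.linalg.norm(x-y)
def go(x,y,z,yaw=None):
    """cm shift in tool axes and turn about tool z to bring TCP to x,y,z; yaw = direction of closing line (deg)"""
    s=read_state(); r=R.from_rotvec(s["tcp_rot"]); d=r.inv().apply(np.array([x,y,z])-s["tool_pos"])*100
    M=r.as_matrix(); cy=np.degrees(np.arctan2(M[1,1],M[0,1]))
    print("tcp",s["tool_pos"].round(4),"tilt",M[:2,2].round(4),"close dir",round(cy,1),"shift cm",d.round(2), "" if yaw is None else "turn z %.3f"%-np.radians((yaw-cy+90)%180-90))
E
python3 - <<'E'
from h import *
I={n:read_camera(n) for n in("top","scene")}
for c in BOX:
    for n in I:
        for k in blobs(I[n],c):
            u=centre(k); print(c,n,np.round(u,1),cv2.contourArea(k),onz(n,u,H[c]/2).round(4), cv2.boundingRect(k))
for n,box in(("top",(225,195,45,45)),("scene",(350,270,50,40))):
    x,y,w,h=box; g=cv2.cvtColor(I[n],cv2.COLOR_BGR2HSV)[y:y+h,x:x+w]
    m=cv2.inRange(g,(0,0,0),(180,255,55)); 
    for k in cv2.findContours(m,0,1)[0]:
        if cv2.contourArea(k)>8:
            u=np.add(centre(k),(x,y)); print("knob",n,u,cv2.contourArea(k),onz(n,u,.025).round(4))
    m=cv2.inRange(g,(0,0,70),(180,45,255))
    for k in cv2.findContours(m,0,1)[0]:
        if cv2.contourArea(k)>80: u=np.add(centre(k),(x,y)); print("disc",n,u,cv2.contourArea(k),onz(n,u,.010).round(4),cv2.boundingRect(k))
go(.5,0,.2,90)
E
```

```text
red top [326.7 213.2] 653.5 [0.6555 0.0034 0.021 ] (313, 198, 29, 31)
red scene [308.7 261.6] 468.5 [0.653  0.0027 0.021 ] (297, 249, 24, 26)
yellow top [432.9 216.1] 713.5 [ 0.6514 -0.2396  0.025 ] (417, 201, 33, 31)
yellow scene [234.  224.2] 460.0 [ 0.6489 -0.2393  0.025 ] (222, 212, 25, 26)
blue top [440.5 305.5] 763.0 [ 0.4477 -0.2516  0.031 ] (424, 290, 34, 31)
cork top [120.8 290.4] 534.5 [0.473 0.469 0.005] (108, 277, 27, 28)
cork top [336.  298.9] 1731.0 [ 0.4607 -0.0203  0.005 ] (312, 275, 49, 49)
cork top [292.  165.1] 429.0 [0.7739 0.0866 0.005 ] (252, 155, 100, 21)
cork top [565.9  46.7] 13507.0 [ 1.083  -0.5752  0.005 ] (491, 0, 149, 95)
cork top [352.3  45.8] 24362.5 [ 1.0783 -0.0537  0.005 ] (210, 0, 283, 94)
cork top [109.2  44. ] 17362.5 [1.075  0.5412 0.005 ] (6, 0, 207, 90)
cork scene [314.2 312.3] 462.0 [0.77   0.0844 0.005 ] (268, 288, 81, 46)
cork scene [127.4 408.7] 39129.0 [ 1.1966 -0.1811  0.005 ] (0, 269, 380, 211)
cork scene [494.  265.5] 364.0 [0.4179 0.4434 0.005 ] (483, 255, 23, 22)
cork scene [334.7 211.4] 853.5 [ 0.4645 -0.0184  0.005 ] (316, 197, 38, 30)
cork scene [ 29.5 112.7] 3001.0 [ 0.5892 -1.0805  0.005 ] (0, 70, 73, 101)
knob top [243.83333333 217.078125  ] 61.5 [0.6429 0.1927 0.025 ]
disc top [241.98847025 215.13918056] 448.0 [0.6506 0.1993 0.01  ] (2, 0, 32, 38)
disc scene [374.03174603 291.53121693] 456.0 [0.6451 0.1945 0.01  ] (11, 10, 27, 24)
tcp [0.2158 0.639  0.1978] tilt [-0.0005 -0.0014] close dir 71.3 shift cm [-47.37 -51.44  -0.15] turn z -0.326
```

Both views agree to within 3 mm. First I turn so the fingers close along y, then head to the blue pot.

```bash
python3 -m crank '[[[0,0,0,0,0,-0.109],[0,0,0,0,0,-0.109],[0,0,0,0,0,-0.108],[0,0,0,0,0,0]]]' 8.54 40
python3 -c "
from h import *
go(.5,0,.2,90);go(.448,-.2516,.2,90)"
```

```text
time: 0.53
tool_pos: [0.216, 0.6393, 0.1983]
tcp_rot: [0.004, -3.141, 0.001]
wrist_force: [0.1, 0.7, 0.0]
width: 1.0
grip_force: 0.0
tcp [0.216  0.6393 0.1983] tilt [-0.0002 -0.0006] close dir 90.2 shift cm [-28.22 -64.01  -0.14] turn z 0.003
tcp [0.216  0.6393 0.1983] tilt [-0.0002 -0.0006] close dir 90.2 shift cm [-22.95 -89.15  -0.12] turn z 0.003
```

```bash
python3 -m crank '[[[-1.5,-3.4,0,0,0,0],[-1.5,-3.4,0,0,0,0],[-1.5,-3.4,0,0,0,0],[-1.5,-3.4,0,0,0,0],[-1.5,-3.4,0,0,0,0],[-1.5,-3.4,0,0,0,0],[-1.5,-3.4,0,0,0,0],[-1.5,-3.4,0,0,0,0]]]' >/dev/null
python3 -m crank '[[[-1.5,-3.4,0,0,0,0],[-1.5,-3.4,0,0,0,0],[-1.5,-3.4,0,0,0,0],[-1.5,-3.4,0,0,0,0],[-1.5,-3.4,0,0,0,0],[-1.5,-3.4,0,0,0,0],[-1.5,-3.4,0,0,0,0],[-1.5,-3.4,0,0,0,0]]]' >/dev/null
python3 -m crank '[[[0.1,-3.9,0,0,0,0],[0.1,-3.9,0,0,0,0],[0.1,-3.9,0,0,0,0],[0.1,-3.9,0,0,0,0],[0.1,-3.9,0,0,0,0],[0.1,-3.9,0,0,0,0],[0.1,-3.9,0,0,0,0],[0.1,-3.9,0,0,0,0]]]'
python3 -c "
from h import *
go(.448,-.2516,.1,90);go(.448,-.2516,.02,90)"
```

```text
time: 2.53
tool_pos: [0.4477, -0.2184, 0.1989]
tcp_rot: [0.006, 3.141, -0.0]
wrist_force: [0.7, 1.1, 0.3]
width: 1.004
grip_force: 0.0
tcp [ 0.4477 -0.2184  0.1989] tilt [ 0.0007 -0.0002] close dir 89.8 shift cm [-0.03 -3.31  9.89] turn z -0.004
tcp [ 0.4477 -0.2184  0.1989] tilt [ 0.0007 -0.0002] close dir 89.8 shift cm [-0.03 -3.31 17.89] turn z -0.004
```

```bash
python3 -m crank '[[[0,-3.3,0,0,0,0],[0,0,3,0,0,0],[0,0,3,0,0,0],[0,0,3,0,0,0],[0,0,2,0,0,0],[0,0,0,0,0,0]]]'
python3 - <<'E'
from h import *
cv2.imwrite("pics/a.png",cv2.resize(np.hstack([read_camera("top")[230:380,370:520],read_camera("scene")[90:240,190:340]]),None,fx=2.6,fy=2.6))
print(read_state()["q"].round(2)); go(.448,-.2516,.02,90)
E
```

```text
time: 3.03
tool_pos: [0.4441, -0.2472, 0.0834]
tcp_rot: [-0.005, -3.133, -0.008]
wrist_force: [-1.5, -0.0, -0.6]
width: 0.999
grip_force: 0.0
[-0.56  0.06  2.06 -0.    1.03 -2.13]
tcp [ 0.4476 -0.2491  0.0882] tilt [-0.0017  0.0011] close dir 89.9 shift cm [-0.05 -0.25  6.82] turn z -0.002
```

View pics/a.png

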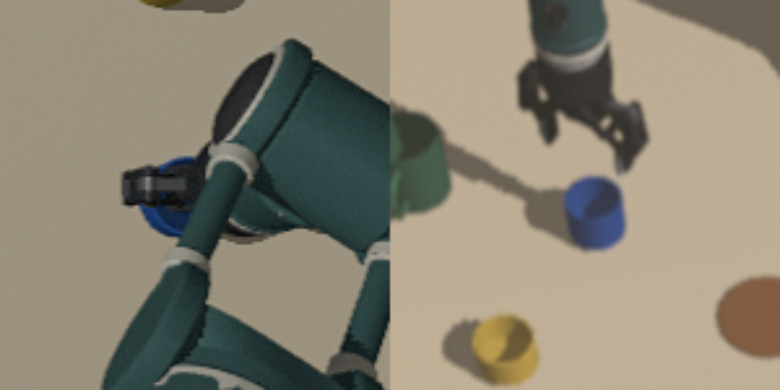

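The left half shows the fingers straddling the blue pot. The right half shows it just below the fingers, with the yellow pot and mat clear. I'll descend and centre it with a squeeze along y, then one along x.

```bash
python3 -m crank '[[[0,-0.25,1.5,0,0,0],[0,0,2,0,0,0],[0,0,2,0,0,0],[0,0,1.3,0,0,0],[0,0,0,0,0,0],[0,0,0,0,0,0]]]'
python3 -m crank '[[[0,0,0,0,0,0],[0,0,0,0,0,0],[0,0,0,0,0,0],[0,0,0,0,0,0],[0,0,0,0,0,0],[0,0,0,0,0,0]]]' 5.5 20
python3 -c "
from h import *
go(.448,-.2516,.02,90)"
```

```text
time: 3.63
tool_pos: [0.4493, -0.2525, 0.0222]
tcp_rot: [0.001, 3.14, -0.002]
wrist_force: [-0.7, -0.5, 0.0]
width: 1.003
grip_force: 0.0
time: 4.13
tool_pos: [0.4513, -0.252, 0.0252]
tcp_rot: [0.001, 3.136, -0.001]
wrist_force: [-2.2, 7.5, 17.1]
width: 0.646
grip_force: 8.4
tcp [ 0.4513 -0.252   0.0252] tilt [ 0.0052 -0.0003] close dir 90.0 shift cm [0.33 0.04 0.51] turn z -0.001
```

```bash
python3 - <<'E'
from h import *
cv2.imwrite("pics/b.png",cv2.resize(np.hstack([read_camera("top")[230:380,370:520],read_camera("scene")[90:240,190:340]]),None,fx=2.6,fy=2.6))
s=read_state();print(s["width"],s["grip_force"],s["wrist_force"],s["tool_pos"])
E
```

```text
0.6406336552247326 8.418491525226273 [-0.71325737  8.30050169 17.22173065] [ 0.45128918 -0.25203597  0.02518   ]
```

View pics/b.png

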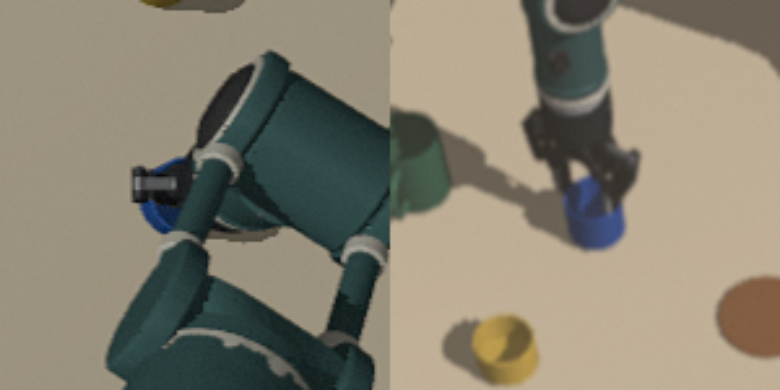

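In the scene view the pot appears shifted towards the camera (+x) relative to the fingers, with one finger at its near-left rim. I'll check blue's position from the first pictures in both views.

```bash
python3 - <<'E'
from h import *
BOX["blue"]=[((105,90,40),(130,255,255))]
for n,p in(("top","top0"),("scene","scene0")):
    I=cv2.imread(f"pics/{p}.png")
    for k in blobs(I,"blue"): u=centre(k); print(n,np.round(u,1),cv2.boundingRect(k),onz(n,u,.031).round(4))
    s=read_state()["tool_pos"]; m=camera_model(n)
    for z in(.025,):
        c=m["camera_matrix"]@(m["R"]@[s[0],s[1],z]+m["t"]); print("tcp px",c[:2]/c[2])
I=read_camera("scene"); cv2.imwrite("pics/c.png",cv2.resize(I[120:200,225:325],None,fx=7,fy=7,interpolation=cv2.INTER_CUBIC))
E
```

```text
top [440.5 305.5] (424, 290, 34, 31) [ 0.4477 -0.2516  0.031 ]
tcp px [440.11092925 304.03814717]
scene [268.5 171.3] (257, 159, 23, 26) [ 0.4453 -0.2506  0.031 ]
tcp px [267.25896719 173.74880279]
```

View pics/c.png

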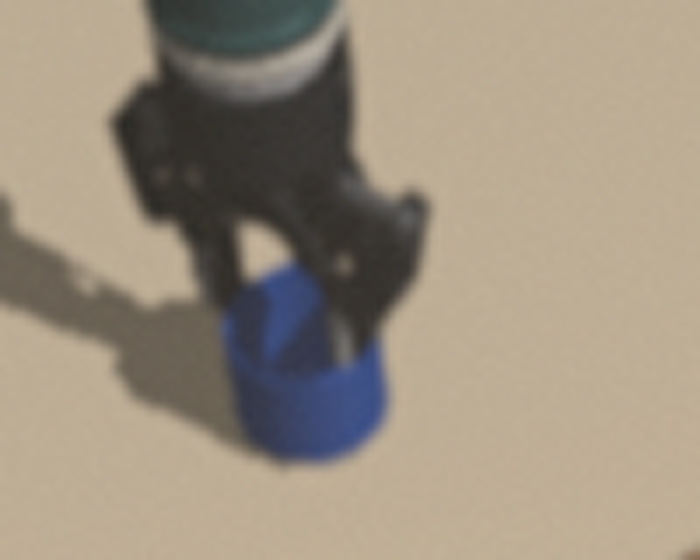

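```bash
python3 - <<'E'
from h import *
def px(n,X):
    m=camera_model(n); c=m["camera_matrix"]@(m["R"]@X+m["t"]); return (c[:2]/c[2]).round(1)
# picture a: TCP (.4476,-.2491,.0882), open; picture c: (.4513,-.252,.0252)
for z in(.0882,.1012):
    for dy in(-.043,.043): print("a",z,dy,(px("scene",[.4476,-.2491+dy,z])-[190,90])*2.6+[390,0],(px("top",[.4476,-.2491+dy,z])-[370,230])*2.6)
for z in(.025,.031,.065):
    for dy in(-.0275,.0275): print("c",z,dy,(px("scene",[.4513,-.252+dy,z])-[225,120])*7)
for dy in(-.033,.033): print("pot rim",(px("scene",[.4465,-.251+dy,.062])-[225,120])*7)
E
```

```text
a 0.0882 -0.043 [556.92 166.4 ] [247.   193.18]
a 0.0882 0.043 [623.22 194.74] [141.44 191.62]
a 0.1012 -0.043 [555.62 158.6 ] [250.9  192.14]
a 0.1012 0.043 [622.18 186.94] [144.3  190.58]
c 0.025 -0.0275 [240.8 352.1]
c 0.025 0.0275 [351.4 400.4]
c 0.031 -0.0275 [239.4 343. ]
c 0.031 0.0275 [350.  391.3]
c 0.065 -0.0275 [231.  291.2]
c 0.065 0.0275 [343.7 340.2]
pot rim [228.9 284.2]
pot rim [364.  342.3]
```

The pixels are clear. The fingertips and palm appear about 35 mm higher than the reported TCP z implies, and the tips pressed on the pot's rim (17 N). Reported z seems offset from the counter, so I'll open, back off and touch the bare counter gently with shut fingers to calibrate it.

```bash
python3 -m crank '[[[0,0,-1,0,0,0],[0,0,-2,0,0,0],[0,0,-3,0,0,0],[-2,0,0,0,0,0],[-4,0,0,0,0,0],[-4,0,0,0,0,0],[0,0,0,0,0,0]]]' 8.54
python3 -m crank '[[[0,0,2,0,0,0],[0,0,2,0,0,0],[0,0,0,0,0,0],[0,0,0,0,0,0],[0,0,0,0,0,0],[0,0,0,0,0,0],[0,0,0,0,0,0],[0,0,0,0,0,0]]]' 0 20
python3 - <<'E'
from h import *
print(read_state()["tool_pos"],read_state()["width"])
I=read_camera("scene");J=read_camera("top")
cv2.imwrite("pics/d.png",cv2.resize(np.hstack([I[110:210,210:330],J[200:300,380:500]]),None,fx=3.3,fy=3.3,interpolation=cv2.INTER_CUBIC))
for n in("scene","top"):
    m=camera_model(n); s=read_state()["tool_pos"]
    for dz in(0,.035): c=m["camera_matrix"]@(m["R"]@(s+[0,0,dz])+m["t"]); print(n,dz,((c[:2]/c[2])-([210,110] if n=="scene" else [260,200]))*3.3)
E
```

```text
time: 4.87
tool_pos: [0.556, -0.2532, 0.0831]
tcp_rot: [-0.002, 3.133, -0.005]
wrist_force: [0.2, -0.6, 0.3]
width: 1.0
grip_force: 0.0
time: 5.53
tool_pos: [0.549, -0.2525, 0.0421]
tcp_rot: [-0.0, 3.14, -0.002]
wrist_force: [0.1, 0.1, -0.3]
width: -0.001
grip_force: 0.0
[ 0.54899084 -0.25247259  0.04209915] -0.000748964917451329
scene 0 [128.10339396 275.73969469]
scene 0.035 [123.32855077 250.99862593]
top 0 [596.71181818 197.12979024]
top 0.035 [607.38243594 189.92655095]
```

View pics/d.png

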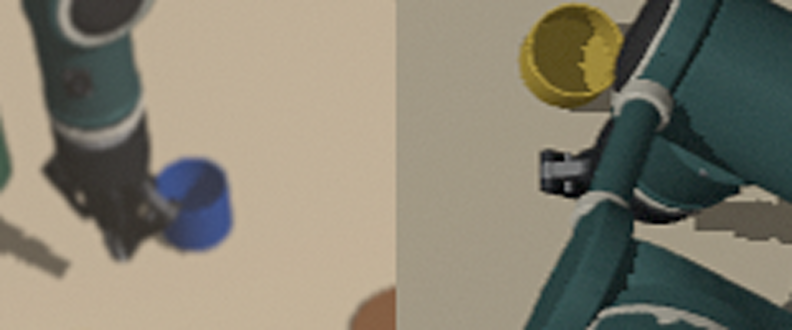

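Shut fingertip seen at (122,258), about 25 mm above where the reported TCP projects (128,276). I'll touch down in small steps.

```bash
python3 -m crank '[[[0,0,1.8,0,0,0],[0,0,1.7,0,0,0],[0,0,0,0,0,0],[0,0,0,0,0,0]]]'
python3 -m crank '[[[0,0,0.4,0,0,0],[0,0,0.4,0,0,0],[0,0,0,0,0,0]]]'
python3 -m crank '[[[0,0,0.3,0,0,0],[0,0,0.3,0,0,0],[0,0,0,0,0,0]]]'
```

```text
time: 5.97
tool_pos: [0.547, -0.2513, 0.0047]
tcp_rot: [0.0, -3.139, -0.002]
wrist_force: [0.4, 0.2, -0.7]
width: -0.001
grip_force: 0.0
time: 6.22
tool_pos: [0.5484, -0.252, -0.0022]
tcp_rot: [-0.0, 3.141, -0.0]
wrist_force: [0.2, 0.2, 0.2]
width: -0.001
grip_force: 0.0
time: 6.47
tool_pos: [0.5479, -0.2518, -0.0088]
tcp_rot: [0.0, -3.141, -0.0]
wrist_force: [0.3, -0.5, 0.1]
width: 0.001
grip_force: 0.0
```

Confirmed: reported z is below zero with no contact. I'll continue down.

```bash
python3 -m crank '[[[0,0,0.5,0,0,0],[0,0,0,0,0,0]]]' | sed -n '2p;4p'
for i in 1; do python3 -m crank '[[[0,0,0.3,0,0,0],[0,0,0,0,0,0]]]'| sed -n '2p;4p'
python3 -m crank '[[[0,0,0.3,0,0,0],[0,0,0,0,0,0]]]'| sed -n '2p;4p'
python3 -m crank '[[[0,0,0.3,0,0,0],[0,0,0,0,0,0]]]'| sed -n '2p;4p'; done
```

```text
tool_pos: [0.5477, -0.2517, -0.0142]
wrist_force: [0.2, 0.7, 0.2]
tool_pos: [0.5478, -0.2517, -0.017]
wrist_force: [0.5, 0.9, -0.7]
tool_pos: [0.5479, -0.2518, -0.0199]
wrist_force: [-0.4, 0.1, 0.8]
tool_pos: [0.5479, -0.2518, -0.0229]
wrist_force: [-0.1, 0.1, -0.3]
```

```bash
python3 -m crank '[[[0,0,0.2,0,0,0],[0,0,0,0,0,0]]]' | sed -n '2p;4p'
python3 -m crank '[[[0,0,0.2,0,0,0],[0,0,0,0,0,0]]]'| sed -n '2p;4p'
python3 -m crank '[[[0,0,0.2,0,0,0],[0,0,0,0,0,0]]]'| sed -n '2p;4p'
```

```text
tool_pos: [0.548, -0.2518, -0.0247]
wrist_force: [-0.2, 0.8, 0.4]
tool_pos: [0.548, -0.2519, -0.0266]
wrist_force: [0.1, -0.6, -0.0]
tool_pos: [0.548, -0.2518, -0.0286]
wrist_force: [-0.3, -0.2, -0.2]
```

```bash
python3 -m crank '[[[0,0,0.2,0,0,0],[0,0,0,0,0,0]]]' | sed -n '2p;4p'
python3 -m crank '[[[0,0,0.2,0,0,0],[0,0,0,0,0,0]]]'| sed -n '2p;4p'
python3 - <<'E'
from h import *
I=read_camera("scene")
cv2.imwrite("pics/e.png",cv2.resize(I[130:210,210:310],None,fx=6,fy=6,interpolation=cv2.INTER_CUBIC))
E
```

```text
tool_pos: [0.548, -0.2518, -0.0306]
wrist_force: [0.6, -0.2, -0.0]
tool_pos: [0.5484, -0.252, -0.0324]
wrist_force: [0.7, -0.2, -0.3]
```

View pics/e.png

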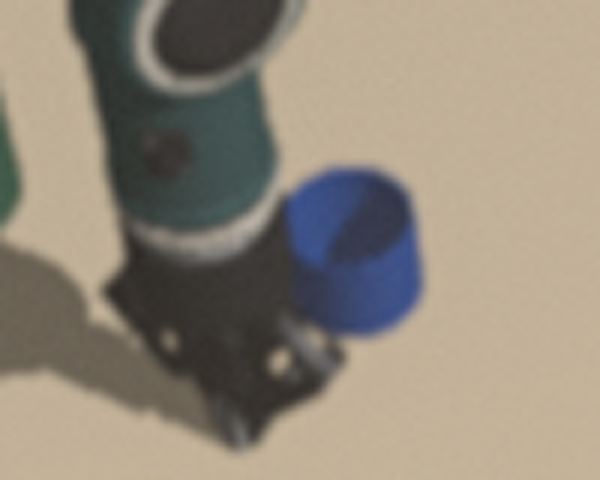

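The tip at (240,450) almost meets its shadow, so contact is near. Blue is not touched.

```bash
python3 -m crank '[[[0,0,0.2,0,0,0],[0,0,0,0,0,0]]]' | sed -n '2p;4p'
python3 -m crank '[[[0,0,0.2,0,0,0],[0,0,0,0,0,0]]]'| sed -n '2p;4p'
python3 -c "
from h import *
print(onz('scene',(250,204.7),0),onz('scene',(250,204.7),.003))"
```

```text
tool_pos: [0.5484, -0.252, -0.0326]
wrist_force: [-4.6, 2.3, 12.0]
tool_pos: [0.5484, -0.2521, -0.0326]
wrist_force: [-9.7, 4.6, 24.2]
[ 5.57106438e-01 -2.48418443e-01 -2.22044605e-16] [ 0.55877181 -0.2469469   0.003     ]
```

Contact is at reported z = −0.0326, so true z = reported + 32.6 mm, with xy fine. I'll put that in the helper and go back to blue.

```bash
sed -i 's/d=r.inv().apply(np.array(\[x,y,z\])/d=r.inv().apply(np.array([x,y,z-.0326])/; s/"tcp",s\["tool_pos"\]/"tcp true",(s["tool_pos"]+[0,0,.0326])/' h.py
python3 -m crank '[[[0,0,-1,0,0,0],[0,0,-2.5,0,0,0],[0,0,-3,0,0,0],[0,0,-3,0,0,0],[0,0,-1,0,0,0],[0,0,0,0,0,0]]]' 8.54 40
python3 -m crank '[[[3,0,0,0,0,0],[4,0,0,0,0,0],[3,0,0,0,0,0],[0,0,0,0,0,0],[0,0,0,0,0,0]]]' 
python3 -c "
from h import *
go(.447,-.2512,.02,90)"
```

```text
time: 8.85
tool_pos: [0.5512, -0.2535, 0.0728]
tcp_rot: [-0.0, 3.135, -0.006]
wrist_force: [0.1, -0.4, -0.2]
width: 0.849
grip_force: 0.0
time: 9.27
tool_pos: [0.4455, -0.2509, 0.0665]
tcp_rot: [-0.002, -3.138, -0.003]
wrist_force: [1.0, -0.8, -0.5]
width: 0.996
grip_force: 0.0
tcp true [ 0.4455 -0.2509  0.0991] tilt [-0.0031  0.0021] close dir 89.9 shift cm [-0.18 -0.04  7.9 ] turn z -0.001
```

```bash
python3 -m crank '[[[-0.1,0,2,0,0,0],[0,0,2,0,0,0],[0,0,2,0,0,0],[0,0,1.9,0,0,0],[0,0,0,0,0,0],[0,0,0,0,0,0]]]'
python3 -m crank '[[[0,0,0,0,0,0],[0,0,0,0,0,0],[0,0,0,0,0,0],[0,0,0,0,0,0],[0,0,0,0,0,0],[0,0,0,0,0,0]]]' 5.5 20
python3 -c "
from h import *
go(.447,-.2512,.02,90)"
```

```text
time: 9.77
tool_pos: [0.4488, -0.2511, -0.012]
tcp_rot: [0.001, -3.139, -0.003]
wrist_force: [-0.4, 0.2, 0.2]
width: 1.001
grip_force: 0.0
time: 10.27
tool_pos: [0.4506, -0.2527, -0.009]
tcp_rot: [0.0, 3.139, -0.002]
wrist_force: [0.6, 0.2, 4.4]
width: 0.772
grip_force: 22.9
tcp true [ 0.4506 -0.2527  0.0236] tilt [ 0.0028 -0.0015] close dir 90.0 shift cm [0.36 0.15 0.36] turn z -0.000
```

```bash
python3 -m crank '[[[0,0,0,0,0,0],[0,0,0,0,0,0],[0,0,0,0,0,0.12],[0,0,0,0,0,0.12],[0,0,0,0,0,0.12],[0,0,0,0,0,0.12],[0,0,0,0,0,0.12],[0,0,0,0,0,0.12]]]' 8.54 >/dev/null
python3 -m crank '[[[0,0,0,0,0,0.12],[0,0,0,0,0,0.12],[0,0,0,0,0,0.12],[0,0,0,0,0,0.12],[0,0,0,0,0,0.12],[0,0,0,0,0,0.12],[0,0,0,0,0,0.13],[0,0,0,0,0,0]]]'
python3 -m crank '[[[0,0,0,0,0,0],[0,0,0,0,0,0],[0,0,0,0,0,0],[0,0,0,0,0,0],[0,0,0,0,0,0],[0,0,0,0,0,0]]]' 5.5 40
python3 -c "
from h import *
go(.447,-.2512,.02,0)"
```

```text
time: 11.6
tool_pos: [0.4485, -0.2516, -0.0108]
tcp_rot: [-2.217, -2.224, 0.001]
wrist_force: [-0.2, 0.2, 0.5]
width: 1.001
grip_force: 0.0
time: 12.1
tool_pos: [0.4493, -0.2521, -0.0102]
tcp_rot: [2.214, 2.229, -0.0]
wrist_force: [0.5, -0.6, 2.1]
width: 0.765
grip_force: 44.5
tcp true [ 0.4493 -0.2521  0.0224] tilt [ 0.0001 -0.0002] close dir 0.4 shift cm [ 0.09 -0.23  0.24] turn z 0.007
```

```bash
python3 -m crank '[[[0,0,-1,0,0,0],[0,0,-2,0,0,0],[0,0,-2,0,0,0],[2.5,0,0,0,0,0],[3.7,0,0,0,0,0],[3.8,0,0,0,0,0],[3.8,0.5,0,0,0,0],[3.7,0.5,0,0,0,0]]]'
python3 -m crank '[[[3,0,0,0,0,0],[2,0,0,0,0,0],[0,0,0,0,0,0],[0,0,0,0,0,0]]]'
python3 -c "
from h import *
go(.462,-.0195,.0284,0)"
```

```text
time: 12.77
tool_pos: [0.4576, -0.0753, 0.0401]
tcp_rot: [-2.216, -2.227, -0.0]
wrist_force: [0.7, -0.9, -1.2]
width: 0.761
grip_force: 44.6
time: 13.1
tool_pos: [0.4577, -0.026, 0.04]
tcp_rot: [2.211, 2.231, -0.0]
wrist_force: [-0.1, -0.1, -1.9]
width: 0.763
grip_force: 44.6
tcp true [ 0.4577 -0.026   0.0726] tilt [-0.     -0.0002] close dir 0.5 shift cm [0.65 0.44 4.42] turn z 0.009
```

```bash
python3 -m crank '[[[0.65,0.45,0,0,0,0],[0,0,1.5,0,0,0],[0,0,1.5,0,0,0],[0,0,0.8,0,0,0],[0,0,0.3,0,0,0],[0,0,0,0,0,0],[0,0,0,0,0,0]]]'
python3 -m crank '[[[0,0,0.1,0,0,0],[0,0,0.1,0,0,0],[0,0,0,0,0,0],[0,0,0,0,0,0]]]'
python3 -c "
from h import *
go(.462,-.0195,.0274,0)"
```

```text
time: 13.68
tool_pos: [0.4626, -0.0208, -0.0012]
tcp_rot: [-2.216, -2.227, 0.0]
wrist_force: [-0.1, -0.2, -0.6]
width: 0.76
grip_force: 44.6
time: 14.02
tool_pos: [0.4626, -0.0204, -0.003]
tcp_rot: [2.214, 2.228, 0.001]
wrist_force: [0.6, 0.5, -0.2]
width: 0.762
grip_force: 44.6
tcp true [ 0.4626 -0.0204  0.0296] tilt [ 0.0007 -0.0001] close dir 0.3 shift cm [ 0.09 -0.06  0.22] turn z 0.006
```

```bash
python3 -m crank '[[[0.1,0,0.1,0,0,0],[0,0,0.1,0,0,0],[0,0,0,0,0,0]]]' | sed -n '2p;4p'
python3 -m crank '[[[0,0,0.1,0,0,0],[0,0,0,0,0,0],[0,0,0,0,0,0]]]' | sed -n '2p;4p'
python3 -m crank '[[[0,0,0.1,0,0,0],[0,0,0,0,0,0],[0,0,0,0,0,0]]]' | sed -n '2p;4p'
```

```text
tool_pos: [0.4625, -0.0193, -0.0052]
wrist_force: [0.4, 0.2, -0.1]
tool_pos: [0.4626, -0.0193, -0.0052]
wrist_force: [-3.1, 0.6, 8.6]
tool_pos: [0.4626, -0.0193, -0.0053]
wrist_force: [-7.3, 0.6, 17.8]
```

Blue is on the mat, in contact exactly at the predicted height. I'll release it and head to red.

```bash
python3 -m crank '[[[0,0,-0.2,0,0,0],[0,0,0,0,0,0],[0,0,0,0,0,0],[0,0,0,0,0,0],[0,0,0,0,0,0]]]' 8.54
python3 -m crank '[[[0,0,-1,0,0,0],[0,0,-3,0,0,0],[0,0,-3,0,0,0],[0,0,-3,0,0,0],[0.3,3,0,0,0,0],[0.4,4,0,0,0,0],[0.4,4,0,0,0,0],[0.4,4,0,0,0,0]]]'
python3 -m crank '[[[0.5,3,0,0,0,0],[0,1,0,0,0,0],[0,0,0,0,0,0],[0,0,0,0,0,0]]]'
python3 - <<'E'
from h import *
go(.654,.003,.011,0)
cv2.imwrite("pics/f.png",np.hstack([read_camera("top")[160:360,210:510],read_camera("scene")[130:330,180:420]]))
E
```

```text
time: 15.18
tool_pos: [0.462, -0.0194, -0.0056]
tcp_rot: [-2.214, -2.228, 0.001]
wrist_force: [0.7, 0.4, -0.3]
width: 1.0
grip_force: 0.0
time: 15.85
tool_pos: [0.6141, -0.0033, 0.0961]
tcp_rot: [2.214, 2.227, 0.002]
wrist_force: [-0.4, 0.0, 0.6]
width: 0.998
grip_force: 0.0
time: 16.18
tool_pos: [0.6515, 0.0018, 0.0944]
tcp_rot: [-2.214, -2.227, 0.002]
wrist_force: [-0.4, 0.0, -0.7]
width: 1.0
grip_force: 0.0
tcp true [0.6515 0.0018 0.127 ] tilt [-0.0018 -0.    ] close dir 0.4 shift cm [ 0.12  0.27 11.6 ] turn z 0.006
```

View pics/f.png

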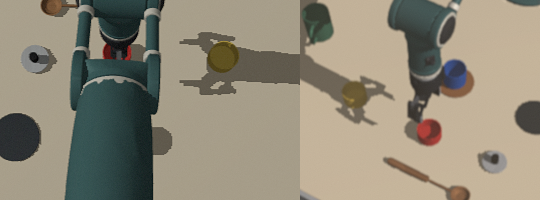

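Blue stands on the mat at (455,75 in the right half), and red is below the fingers. I'll descend and squeeze along x.

```bash
python3 -m crank '[[[0.1,0.2,2,0,0,0],[0,0,3,0,0,0],[0,0,3,0,0,0],[0,0,2.5,0,0,0],[0,0,1.1,0,0,0],[0,0,0,0,0,0],[0,0,0,0,0,0]]]'
python3 -m crank '[[[0,0,0,0,0,0],[0,0,0,0,0,0],[0,0,0,0,0,0],[0,0,0,0,0,0],[0,0,0,0,0,0],[0,0,0,0,0,0]]]' 5.5 20
python3 -c "
from h import *
go(.654,.003,.011,0)"
```

```text
time: 16.87
tool_pos: [0.6533, 0.0026, -0.0211]
tcp_rot: [-2.214, -2.227, 0.001]
wrist_force: [0.7, -1.4, -0.2]
width: 1.0
grip_force: 0.0
time: 17.37
tool_pos: [0.6563, 0.0027, -0.0184]
tcp_rot: [2.213, 2.226, 0.004]
wrist_force: [-1.6, -0.3, 6.1]
width: 0.781
grip_force: 23.1
tcp true [0.6563 0.0027 0.0142] tilt [ 0.0041 -0.0002] close dir 0.3 shift cm [ 0.03 -0.23  0.32] turn z 0.006
```

```bash
python3 -m crank '[[[0,0.2,0,0,0,0],[0,0,0,0,0,0],[0,0,0,0,0,-0.12],[0,0,0,0,0,-0.12],[0,0,0,0,0,-0.12],[0,0,0,0,0,-0.12],[0,0,0,0,0,-0.12],[0,0,0,0,0,-0.12]]]' 8.54 >/dev/null
python3 -m crank '[[[0,0,0,0,0,-0.12],[0,0,0,0,0,-0.12],[0,0,0,0,0,-0.12],[0,0,0,0,0,-0.12],[0,0,0,0,0,-0.12],[0,0,0,0,0,-0.12],[0,0,0,0,0,-0.12],[0,0,0,0,0,0]]]'
python3 -m crank '[[[0,0,0,0,0,0],[0,0,0,0,0,0],[0,0,0,0,0,0],[0,0,0,0,0,0],[0,0,0,0,0,0],[0,0,0,0,0,0]]]' 5.5 40
python3 -c "
from h import *
go(.654,.003,.011,90)"
```

```text
time: 18.7
tool_pos: [0.6562, 0.0028, -0.0214]
tcp_rot: [-0.003, -3.142, -0.0]
wrist_force: [0.0, -0.4, -0.2]
width: 1.001
grip_force: 0.0
time: 19.2
tool_pos: [0.6565, 0.0028, -0.0211]
tcp_rot: [0.009, 3.141, 0.0]
wrist_force: [0.4, -0.4, 1.4]
width: 0.749
grip_force: 45.4
tcp true [0.6565 0.0028 0.0115] tilt [0.0006 0.    ] close dir 89.7 shift cm [0.25 0.02 0.05] turn z -0.005
```

```bash
python3 -m crank '[[[0,0,-1,0,0,0],[0,0,-3,0,0,0],[0,0,-3,0,0,0],[0,0,-3,0,0,0],[0,0,-1.5,0,0,0],[2,-0.2,0,0,0,0],[3.5,-0.4,0,0,0,0],[3.5,-0.4,0,0,0,0]]]'
python3 -m crank '[[[3.5,-0.4,0,0,0,0],[3.5,-0.4,0,0,0,0],[2.4,-0.4,0,0,0,0],[1,0,0,0,0,0],[0,0,0,0,0,0],[0,0,0,0,0,0]]]'
python3 -c "
from h import *
go(.4626,-.0193,.0715,90)"
```

```text
time: 19.87
tool_pos: [0.5659, -0.0069, 0.0947]
tcp_rot: [0.007, 3.14, -0.0]
wrist_force: [-0.4, 0.3, -0.6]
width: 0.743
grip_force: 45.2
time: 20.37
tool_pos: [0.463, -0.0183, 0.0944]
tcp_rot: [0.008, 3.139, -0.0]
wrist_force: [0.6, 0.1, -1.3]
width: 0.744
grip_force: 45.2
tcp true [ 0.463  -0.0183  0.127 ] tilt [ 0.0022 -0.0001] close dir 89.7 shift cm [ 0.05 -0.1   5.55] turn z -0.005
```

```bash
python3 -m crank '[[[0.05,-0.1,1,0,0,0],[0,0,2,0,0,0],[0,0,1.2,0,0,0],[0,0,0.4,0,0,0],[0,0,0,0,0,0],[0,0,0,0,0,0]]]'
python3 -m crank '[[[0,0,0.3,0,0,0],[0,0,0.2,0,0,0],[0,0,0,0,0,0],[0,0,0,0,0,0]]]'
python3 -c "
from h import *
go(.4626,-.0193,.0715,90)"
```

```text
time: 20.87
tool_pos: [0.4624, -0.0193, 0.0475]
tcp_rot: [-0.007, -3.141, -0.0]
wrist_force: [0.4, 0.2, -0.6]
width: 0.75
grip_force: 45.2
time: 21.2
tool_pos: [0.4619, -0.0193, 0.043]
tcp_rot: [0.008, 3.141, -0.0]
wrist_force: [0.3, 0.4, -1.2]
width: 0.743
grip_force: 45.2
tcp true [ 0.4619 -0.0193  0.0756] tilt [ 0.0006 -0.    ] close dir 89.7 shift cm [-0.07 -0.    0.41] turn z -0.005
```

```bash
python3 -m crank '[[[-0.05,0,0.15,0,0,0],[0,0,0.1,0,0,0],[0,0,0,0,0,0]]]' | sed -n '2p;4p'
python3 -m crank '[[[0,0,0.1,0,0,0],[0,0,0,0,0,0],[0,0,0,0,0,0]]]' | sed -n '2p;4p'
python3 -m crank '[[[0,0,0.1,0,0,0],[0,0,0,0,0,0],[0,0,0,0,0,0]]]' | sed -n '2p;4p'
```

```text
tool_pos: [0.462, -0.0193, 0.0401]
wrist_force: [-0.2, 0.1, -0.8]
tool_pos: [0.462, -0.0193, 0.0391]
wrist_force: [-0.2, 1.4, -0.2]
tool_pos: [0.4625, -0.0193, 0.0388]
wrist_force: [-1.7, 0.2, 5.9]
```

Contact came at true 0.0714 against the predicted 0.0715, so red is seated. I'll release it and go to yellow.

```bash
python3 -m crank '[[[0,0,-0.1,0,0,0],[0,0,0,0,0,0],[0,0,0,0,0,0],[0,0,0,0,0,0],[0,0,0,0,0,0]]]' 8.54
python3 -m crank '[[[0,0,-1,0,0,0],[0,0,-3,0,0,0],[0,0,-3,0,0,0],[-2,-2,0,0,0,0],[-2.7,-3.1,0,0,0,0],[-2.7,-3.1,0,0,0,0],[-2.7,-3.1,0,0,0,0],[-2.7,-3.1,0,0,0,0]]]'
python3 -m crank '[[[-2.7,-3.1,0,0,0,0],[-2.2,-3,0,0,0,0],[-1,-1.5,0,0,0,0],[0,0,0,0,0,0],[0,0,0,0,0,0]]]'
python3 - <<'E'
from h import *
go(.650,-.2395,.014,90); print(read_state()["q"].round(2))
I=[read_camera("top"),read_camera("scene")]
cv2.imwrite("pics/g.png",cv2.resize(np.hstack([I[0][160:360,280:500],I[1][130:330,200:380]]),None,fx=2,fy=2))
for n,i in zip(("top","scene"),I):
  for c,z in(("red",.081),("yellow",.025)):
    for k in blobs(i,c): u=centre(k);print(n,c,np.round(u,1),cv2.contourArea(k),onz(n,u,z).round(4))
E
```

```text
time: 22.37
tool_pos: [0.462, -0.0193, 0.039]
tcp_rot: [-0.007, -3.141, 0.0]
wrist_force: [-0.2, 0.1, 0.4]
width: 1.0
grip_force: 0.0
time: 23.03
tool_pos: [0.5907, -0.1655, 0.1102]
tcp_rot: [0.007, 3.141, -0.0]
wrist_force: [0.3, 1.1, 0.6]
width: 1.003
grip_force: 0.0
time: 23.45
tool_pos: [0.6481, -0.241, 0.1092]
tcp_rot: [-0.01, -3.141, -0.001]
wrist_force: [0.2, 0.2, 0.6]
width: 1.0
grip_force: 0.0
tcp true [ 0.6481 -0.241   0.1418] tilt [-0.0005  0.0005] close dir 89.6 shift cm [-0.19  0.14 12.78] turn z -0.006
[-0.39  0.36  1.65  0.    1.13 -1.96]
top red [337.1 295.6] 740.0 [ 0.4626 -0.0211  0.081 ]
scene red [334.9 194.1] 432.5 [ 0.4601 -0.0209  0.081 ]
scene yellow [234.  224.3] 464.0 [ 0.6492 -0.2394  0.025 ]
```

View pics/g.png

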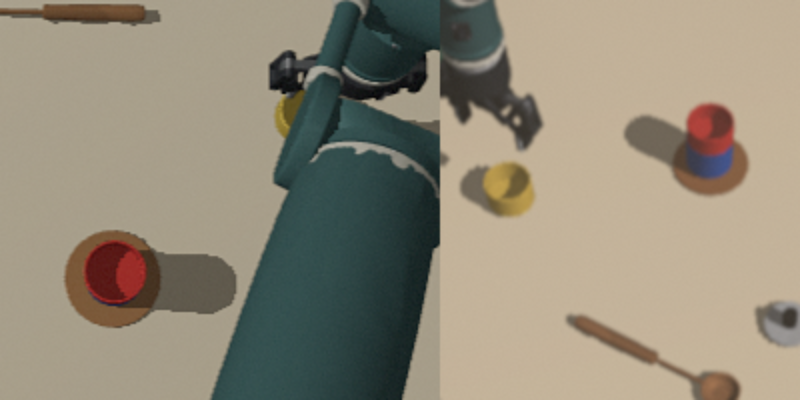

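Red sits upright on blue (710,130), centred on the mat, and yellow is under the gripper. I'll do the same routine there.

```bash
python3 -m crank '[[[-0.2,0.1,2,0,0,0],[0,0,3.5,0,0,0],[0,0,3.5,0,0,0],[0,0,2.5,0,0,0],[0,0,1.3,0,0,0],[0,0,0,0,0,0],[0,0,0,0,0,0]]]'
python3 -m crank '[[[0,0,0,0,0,0],[0,0,0,0,0,0],[0,0,0,0,0,0],[0,0,0,0,0,0],[0,0,0,0,0,0],[0,0,0,0,0,0]]]' 5.5 20
python3 -m crank '[[[0,0,0,0,0,0],[0,0,0,0,0,0],[0,0,0,0,0,0.12],[0,0,0,0,0,0.12],[0,0,0,0,0,0.12],[0,0,0,0,0,0.12],[0,0,0,0,0,0.12],[0,0,0,0,0,0.12]]]' 8.54 >/dev/null
python3 -m crank '[[[0,0,0,0,0,0.12],[0,0,0,0,0,0.12],[0,0,0,0,0,0.12],[0,0,0,0,0,0.12],[0,0,0,0,0,0.12],[0,0,0,0,0,0.12],[0,0,0,0,0,0.13],[0,0,0,0,0,0]]]'
python3 -m crank '[[[0,0,0,0,0,0],[0,0,0,0,0,0],[0,0,0,0,0,0],[0,0,0,0,0,0],[0,0,0,0,0,0],[0,0,0,0,0,0]]]' 5.5 40
python3 -c "
from h import *
go(.4623,-.0193,.12,0)"
```

```text
time: 24.13
tool_pos: [0.6496, -0.2382, -0.0187]
tcp_rot: [-0.006, -3.141, -0.001]
wrist_force: [0.3, -0.2, 1.1]
width: 1.003
grip_force: 0.0
time: 24.63
tool_pos: [0.6525, -0.2399, -0.0155]
tcp_rot: [0.008, 3.137, -0.002]
wrist_force: [-0.8, 1.3, 7.0]
width: 0.762
grip_force: 23.1
time: 25.97
tool_pos: [0.6498, -0.2393, -0.019]
tcp_rot: [-2.224, -2.219, 0.0]
wrist_force: [-0.2, -1.1, 0.4]
width: 0.996
grip_force: 0.0
time: 26.47
tool_pos: [0.6503, -0.2394, -0.0184]
tcp_rot: [2.219, 2.223, 0.0]
wrist_force: [0.8, -0.2, 2.7]
width: 0.768
grip_force: 44.9
tcp true [ 0.6503 -0.2394  0.0142] tilt [ 0.0006 -0.0004] close dir 0.1 shift cm [ 22.04 -18.76 -10.6 ] turn z 0.002
```

```bash
python3 -m crank '[[[0,0,-1,0,0,0],[0,0,-3.5,0,0,0],[0,0,-3.5,0,0,0],[0,0,-3.5,0,0,0],[0,0,-2.1,0,0,0],[2,-1.7,0,0,0,0],[2.8,-2.4,0,0,0,0],[2.8,-2.4,0,0,0,0]]]'
python3 -m crank '[[[2.8,-2.4,0,0,0,0],[2.8,-2.4,0,0,0,0],[2.8,-2.4,0,0,0,0],[2.8,-2.4,0,0,0,0],[2.2,-1.9,0,0,0,0],[1,-0.8,0,0,0,0],[0,0,0,0,0,0],[0,0,0,0,0,0]]]'
python3 -c "
from h import *
go(.4623,-.0193,.1092,0)"
```

```text
time: 27.13
tool_pos: [0.5845, -0.163, 0.118]
tcp_rot: [2.221, 2.221, 0.001]
wrist_force: [-0.2, 1.4, -0.8]
width: 0.767
grip_force: 45.2
time: 27.8
tool_pos: [0.4621, -0.0193, 0.1176]
tcp_rot: [2.218, 2.223, 0.001]
wrist_force: [0.3, -0.9, -0.5]
width: 0.773
grip_force: 45.2
tcp true [ 0.4621 -0.0193  0.1502] tilt [ 0.0014 -0.0006] close dir 0.1 shift cm [0.   0.01 4.1 ] turn z 0.003
```

```bash
python3 -m crank '[[[0,0,1,0,0,0],[0,0,1.5,0,0,0],[0,0,0.8,0,0,0],[0,0,0.4,0,0,0],[0,0,0.2,0,0,0],[0,0,0,0,0,0],[0,0,0,0,0,0]]]' | sed -n '2p;4p'
python3 -m crank '[[[0,0,0.1,0,0,0],[0,0,0,0,0,0],[0,0,0,0,0,0]]]' | sed -n '2p;4p'
python3 -m crank '[[[0,0,0.1,0,0,0],[0,0,0,0,0,0],[0,0,0,0,0,0]]]' | sed -n '2p;4p'
python3 -m crank '[[[0,0,0.05,0,0,0],[0,0,0,0,0,0],[0,0,0,0,0,0]]]' | sed -n '2p;4p'
```

```text
tool_pos: [0.4623, -0.0197, 0.0783]
wrist_force: [0.0, -0.6, -1.4]
tool_pos: [0.4622, -0.0194, 0.0776]
wrist_force: [0.3, 0.2, -1.1]
tool_pos: [0.4622, -0.0194, 0.0765]
wrist_force: [-0.2, 0.4, 0.3]
tool_pos: [0.4623, -0.0194, 0.0765]
wrist_force: [-1.4, 0.0, 5.5]
```

Seated at 0.1091 as predicted. I'll release yellow and go to the lid.

```bash
python3 -m crank '[[[0,0,-0.05,0,0,0],[0,0,0,0,0,0],[0,0,0,0,0,0],[0,0,0,0,0,0],[0,0,0,0,0,0]]]' 8.54
python3 -m crank '[[[0,0,-1,0,0,0],[0,0,-3,0,0,0],[0,0,-3,0,0,0],[2,1.7,0,0,0,0],[2.9,2.5,0,0,0,0],[2.9,2.5,0,0,0,0],[2.9,2.5,0,0,0,0],[2.9,2.5,0,0,0,0]]]'
python3 -m crank '[[[2.9,2.5,0,0,0,0],[2.9,2.5,0,0,0,0],[1.4,1,0,0,0,0],[0.5,0.5,0,0,0,0],[0,0,0,0,0,0],[0,0,0,0,0,0]]]' 5
python3 - <<'E'
from h import *
go(.644,.1935,.1,0); print(read_state()["q"].round(2))
I=[read_camera("top"),read_camera("scene")]
cv2.imwrite("pics/h.png",cv2.resize(np.hstack([I[0][160:360,200:400],I[1][130:330,240:440]]),None,fx=2,fy=2))
E
```

```text
time: 29.55
tool_pos: [0.4616, -0.0194, 0.0759]
tcp_rot: [-2.22, -2.222, 0.0]
wrist_force: [0.6, 0.2, 0.1]
width: 1.004
grip_force: 0.0
time: 30.22
tool_pos: [0.5799, 0.1182, 0.1473]
tcp_rot: [2.22, 2.222, 0.001]
wrist_force: [0.8, -0.6, 0.6]
width: 0.999
grip_force: 0.0
time: 30.72
tool_pos: [0.643, 0.1932, 0.1461]
tcp_rot: [-2.22, -2.223, 0.002]
wrist_force: [-1.1, -0.3, 0.3]
width: 0.587
grip_force: 0.0
tcp true [0.643  0.1932 0.1787] tilt [-0.0011 -0.0008] close dir 0.1 shift cm [0.04 0.11 7.87] turn z 0.001
[ 0.26  0.29  1.67 -0.    1.18  0.25]
```

View pics/h.png

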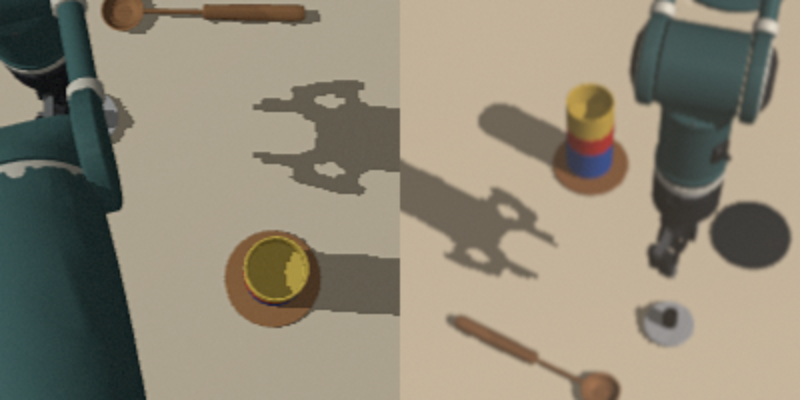

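The three-pot stack is upright (590,130), and the lid (668,322) is below the fingers. Down over the knob, closing along x and then y.

```bash
python3 -m crank '[[[0.05,0.1,3,0,0,0],[0,0,4,0,0,0],[0,0,4,0,0,0],[0,0,3,0,0,0],[0,0,1.5,0,0,0],[0,0,0.7,0,0,0],[0,0,0,0,0,0],[0,0,0,0,0,0]]]'
python3 -m crank '[[[0,0,0,0,0,0],[0,0,0,0,0,0],[0,0,0,0,0,0],[0,0,0,0,0,0],[0,0,0,0,0,0],[0,0,0,0,0,0]]]' 1.2 20
python3 -c "
from h import *
go(.644,.1935,.016,0)"
```

```text
time: 31.48
tool_pos: [0.6459, 0.1942, -0.014]
tcp_rot: [2.22, 2.221, 0.003]
wrist_force: [-0.7, -0.2, 0.6]
width: 0.586
grip_force: 0.0
time: 31.98
tool_pos: [0.6465, 0.1948, -0.0131]
tcp_rot: [2.219, 2.221, 0.005]
wrist_force: [-1.1, -1.5, 6.5]
width: 0.226
grip_force: 19.6
tcp true [0.6465 0.1948 0.0195] tilt [0.0038 0.0009] close dir 0.1 shift cm [-0.13 -0.26  0.35] turn z 0.001
```

```bash
python3 -m crank '[[[0,0,0,0,0,0],[0,0,0,0,0,0],[0,0,0,0,0,-0.12],[0,0,0,0,0,-0.12],[0,0,0,0,0,-0.12],[0,0,0,0,0,-0.12],[0,0,0,0,0,-0.12],[0,0,0,0,0,-0.12]]]' 4.5 >/dev/null
python3 -m crank '[[[0,0,0,0,0,-0.12],[0,0,0,0,0,-0.12],[0,0,0,0,0,-0.12],[0,0,0,0,0,-0.12],[0,0,0,0,0,-0.12],[0,0,0,0,0,-0.12],[0,0,0,0,0,-0.13],[0,0,0,0,0,0]]]'
python3 -m crank '[[[0,0,0,0,0,0],[0,0,0,0,0,0],[0,0,0,0,0,0],[0,0,0,0,0,0],[0,0,0,0,0,0],[0,0,0,0,0,0]]]' 1.2 40
python3 -c "
from h import *
go(.4622,-.0194,.19,90)"
```

```text
time: 33.32
tool_pos: [0.6443, 0.1943, -0.0161]
tcp_rot: [-0.003, -3.141, 0.0]
wrist_force: [-1.0, 0.3, -0.7]
width: 0.525
grip_force: 0.0
time: 33.82
tool_pos: [0.6447, 0.1943, -0.0158]
tcp_rot: [0.008, 3.141, 0.0]
wrist_force: [-0.4, 1.0, -1.2]
width: 0.217
grip_force: 39.1
tcp true [0.6447 0.1943 0.0168] tilt [0.0001 0.0001] close dir 89.7 shift cm [ 18.13 -21.47 -17.32] turn z -0.005
```

```bash
python3 -m crank '[[[0,0,-1,0,0,0],[0,0,-3.5,0,0,0],[0,0,-4,0,0,0],[0,0,-4,0,0,0],[0,0,-3.5,0,0,0],[0,0,-1.4,0,0,0],[0,0,0,0,0,0]]]'
python3 -m crank '[[[1.8,-2.1,0,0,0,0],[2.5,-2.9,0,0,0,0],[2.5,-2.9,0,0,0,0],[2.5,-2.9,0,0,0,0],[2.5,-2.9,0,0,0,0],[2.5,-2.9,0,0,0,0],[2.2,-2.7,0,0,0,0],[1.3,-1.6,0,0,0,0]]]'
python3 -m crank '[[[0.4,-0.5,0,0,0,0],[0,0,0,0,0,0],[0,0,0,0,0,0]]]'
python3 -c "
from h import *
go(.4622,-.0194,.1548,90)"
```

```text
time: 34.4
tool_pos: [0.6482, 0.1953, 0.1649]
tcp_rot: [0.008, 3.131, 0.004]
wrist_force: [1.3, 0.4, -1.2]
width: 0.218
grip_force: 39.1
time: 35.07
tool_pos: [0.4607, -0.0156, 0.1548]
tcp_rot: [-0.009, -3.135, 0.001]
wrist_force: [0.1, -0.0, -0.7]
width: 0.219
grip_force: 39.3
time: 35.32
tool_pos: [0.4611, -0.0185, 0.1569]
tcp_rot: [-0.009, -3.14, -0.001]
wrist_force: [0.8, -0.3, -1.2]
width: 0.219
grip_force: 39.3
tcp true [ 0.4611 -0.0185  0.1895] tilt [-0.0015  0.0008] close dir 89.7 shift cm [-0.11 -0.09  3.47] turn z -0.006
```

```bash
python3 -m crank '[[[-0.1,-0.1,0.8,0,0,0],[0,0,1.2,0,0,0],[0,0,0.8,0,0,0],[0,0,0.3,0,0,0],[0,0,0.1,0,0,0],[0,0,0,0,0,0],[0,0,0,0,0,0]]]' | sed -n '2p;4p'
python3 -m crank '[[[0,0,0.1,0,0,0],[0,0,0,0,0,0],[0,0,0,0,0,0]]]' | sed -n '2p;4p'
python3 -m crank '[[[0,0,0.1,0,0,0],[0,0,0,0,0,0],[0,0,0,0,0,0]]]' | sed -n '2p;4p'
```

```text
tool_pos: [0.4628, -0.0197, 0.1262]
wrist_force: [-0.3, 0.2, -0.8]
tool_pos: [0.4629, -0.0199, 0.1256]
wrist_force: [-0.8, -0.1, -1.0]
tool_pos: [0.4626, -0.0199, 0.1243]
wrist_force: [-0.9, -0.2, -0.7]
```

```bash
python3 -m crank '[[[0,0,0.1,0,0,0],[0,0,0,0,0,0],[0,0,0,0,0,0]]]' | sed -n '2p;4p'
python3 -m crank '[[[0,0,0.1,0,0,0],[0,0,0,0,0,0],[0,0,0,0,0,0]]]' | sed -n '2p;4p'
python3 -m crank '[[[0,0,0.07,0,0,0],[0,0,0,0,0,0],[0,0,0,0,0,0]]]' | sed -n '2p;4p'
```

```text
tool_pos: [0.4625, -0.0198, 0.1231]
wrist_force: [0.4, -0.6, -1.6]
tool_pos: [0.4626, -0.0198, 0.1221]
wrist_force: [0.8, -0.2, -0.9]
tool_pos: [0.463, -0.0198, 0.1221]
wrist_force: [-1.5, 0.5, 4.5]
```

Contact at 0.1221 against the predicted 0.1222, so the lid is seated. I'll release, retreat and look.

```bash
python3 -m crank '[[[0,0,-0.05,0,0,0],[0,0,0,0,0,0],[0,0,0,0,0,0],[0,0,0,0,0,0]]]' 5
python3 -m crank '[[[0,0,-1,0,0,0],[0,0,-2.5,0,0,0],[0,0,-2.5,0,0,0],[0,0,-2,0,0,0],[0,3,0,0,0,0],[0,4,0,0,0,0],[0,4,0,0,0,0],[0,4,0,0,0,0]]]' >/dev/null
python3 -m crank '[[[0,4,0,0,0,0],[0,3,0,0,0,0],[0,2,0,0,0,0],[0,0,0,0,0,0],[0,0,0,0,0,0],[0,0,0,0,0,0]]]'
python3 - <<'E'
from h import *
I=[read_camera("top"),read_camera("scene")]
cv2.imwrite("pics/i.png",cv2.resize(np.hstack([I[0][200:400,240:440],I[1][100:300,230:430]]),None,fx=2,fy=2))
E
```

```text
time: 37.48
tool_pos: [0.4624, -0.0198, 0.1217]
tcp_rot: [-0.007, -3.141, -0.0]
wrist_force: [0.1, 0.2, 0.7]
width: 0.587
grip_force: 0.0
time: 38.65
tool_pos: [0.4637, 0.2196, 0.2022]
tcp_rot: [0.007, 3.142, -0.001]
wrist_force: [0.2, 0.2, -0.5]
width: 0.584
grip_force: 0.0
```

View pics/i.png

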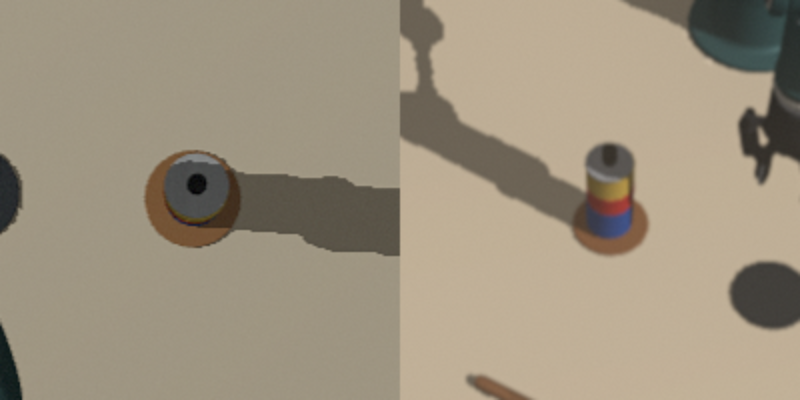

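The stack stands straight in the middle of the mat with the lid flat on top (610,190), and the gripper is clear.

```bash
python3 -c "
from workcell import *
print(finish_job())"
```

```text
the job is handed in; nothing more can be done
None
```

The pots are stacked blue, red, yellow in the middle of the cork mat and closed with the tin lid, each seated at its expected height, and the job was handed in at about 39 s. On the first try at blue, a finger pressed its rim with about 17 N because reported height was 33 mm off; I corrected for that, and the pot was unharmed.

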